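# Put the baby brush away under the sprung bail of its holder

## Task

Put the bamboo baby brush away in its white plywood holder: with the pins facing up, slide it handle first under the sprung roller bail so that the bail is pushed up by the handle, and go on gently until the bail drops into the notch of the brush's neck and bears down there, without forcing it against the roller. Leave the brush lying flat and let go, and do not disturb the other things on the dresser.

Things in the scene. Friction and masses are not known exactly. Their poses are not given: they have to be found in the camera images.
- brush_head (a point): Centre of the head of the loose bamboo baby brush (90 g, 146 mm long), lying on its flat back, pins up; 9 mm above its underside. +x runs from head to handle butt, z up. The head is a block 46 mm wide (y), 18 mm thick, x = -28 to +26 mm, with wooden pins 9 mm high on top, within 16 mm of the middle line. All undersides of the brush lie in one plane.
- brush_neck (a point): Middle of the notched neck, on its top face, 34 mm from the head's centre along +x. The notch is 16 mm long, 18 mm wide, and here the brush is only 8 mm thick; both ends of the notch are upright walls: the head's (10 mm high) and the handle's (7 mm high).
- brush_butt (a point): End of the handle, 118 mm from the head's centre along +x, 2 mm above the underside. The handle is 22 mm wide and 15 mm thick; over its last 22 mm the top slopes down to 4 mm thick at this end.
- dock: The brush holder, fixed: white plywood plate 210 (x) by 100 (y) by 8 mm; origin at the centre of its underside. The brush goes in along +x at y = 0, underside on the plate. Bare plate at x < -50 mm takes the head. Two steel side arms (y = +-23.5 mm) carry a roller and reach back 60 mm to hinge pins 21 mm up in blocks at y = +-35 mm, tops 31 mm up.
- bail_nominal (a point): Point on the plate's top under the nominal roller axis (x = -15 mm in the holder). The roller (12 mm diameter, 43 mm long along y) hangs 5 mm over the plate at rest. The bail's blocks are stiff sliders: roller and bail really stand up to 24 mm nearer or farther along x than this point, and no pose tells where; find it by the bail's drop.
- lane_mouth (a point): Mouth of the handle's lane, on the plate's top, 20 mm past the holder's origin: behind it two guide walls 12 mm high, to x = 91 mm, leave a lane 28 mm wide (about 34 mm at this mouth).
- bail (a joint): Angle of the sprung bail, rad: 0 at rest, grows as the free-turning roller is lifted; about 0.17 on the full handle, 0.05 in the neck. Damped; it presses down with 2.5 to 4 N; pushing the brush in takes about 3 to 10 N. In the notch the roller has only 2 mm of play either way; going on jams it against the head. Over 15 N between brush and bail strains it.
- teether: Bystander: loose teething ring, 60 mm across, 12 mm thick, lying flat; origin at the centre of its underside.
- duck: Bystander: small loose plastic duck, about 58 mm across, 62 mm tall; origin at the centre of its underside.
- jar: Bystander: loose cream jar, 60 mm across, 50 mm tall; origin at the centre of its underside.
- comb: Bystander: loose bamboo comb, 45 by 120 by 6 mm, lying flat in the back row; origin on its underside.
- bottle: Bystander: loose stainless steel bottle, 64 mm across, 170 mm tall, standing on the left; origin at the centre of its underside.
Mind the look-alikes: they are no part of the job. Of the things like the part that bears brush_head, leave any that is green, pink or red; of the rest the smaller one is meant.

How it is judged (in metres and radians):
On the way:
1. the bail has been pushed up by the brush handle beneath it (value of joint bail above 0.12 rad and x of brush_head in the frame of dock between -0.15 and -0.05 m and y of brush_head in the frame of dock between -0.02 and 0.02 m), for 0.1 s.
At the end, for the whole second after the job is handed in: The brush lies flat on the holder (within 0.08 rad), pins up and in line with it (12 mm sideways at the head, 0.15 rad), released and at rest, with the bail's roller down in the notch of the neck (bail angle 0.025 to 0.095 rad, head centre 21 to 77 mm before the holder's origin) (value of joint bail between 0.025 and 0.095 rad and x of brush_head in the frame of dock between -0.077 and -0.021 m and y of brush_head in the frame of dock between -0.012 and 0.012 m and angle between the x axis of brush_head and the x axis of dock, either way round below 0.15 rad and angle between brush_head's own z axis and vertical below 0.08 rad and linear speed of brush below 0.02 m/s); the robot touches nothing.
It fails at once if the brush is forced against the bail (over 15 N) (contact force between brush and bail above 15 N).
It fails at once if the robot bears on the holder with over 22 N (contact force between the arm and dock above 22 N).
It fails at once if a bystander is moved by more than 25 mm (distance of any of teether, duck, jar, comb, bottle from where it was at the start of the episode above 0.025 m).
It also fails if it takes over 72 s, if anything falls off the work surface, if the arm or the gripper's body presses on something with over 40 N, if the wrist force passes 120 N, or if a joint passes its speed limit or range.

## Robot

A 6-joint arm with a two-finger parallel gripper is mounted at the origin on the work surface. World frame = base frame: x ahead of the robot, y to its left, z up, the work surface at z = 0. Lengths are in mm, angles in rad, forces in N, time in s.
With the tool pointing down it reaches from about 275 to 1000 mm from the base axis. Payload 8.4 kg.
Tool frame: the origin (TCP) lies on the centre line of the jaws, within the pads' length; the fingertips stand 14 mm ahead of it and the grasp point (between the pads) lies 5 mm behind it; z points along the fingers, y is the line along which they close (so a half turn about z gives the same grasp; the last joint's range is limited). The gripper opens to 85 mm and grips with 20 to 120 N. Pads are 22 mm wide; open, the fingers measure 114 mm over their backs; the gripper's body (76 mm by 85 mm) begins 54 mm behind the grasp point. The pads swing forward as they close: fully open they stand 13 mm farther back than shut.
Start: joints at [-1.14, 0.353, 1.633, -0, 1.155, -0.002], TCP at [262.133, -567.375, 221.381] pointing down, gripper open.
Joint ranges: [-2.63, 2.63], [-0.92, 2.1], [0.06, 2.66], [-1.3, 4.44], [0, 2.69], [-3.02, 3.02]. Speed limits (rad/s): [2.22, 2.22, 2.79, 3.14, 3.14, 3.14].

## Interface

Orientations are given as [roll, pitch, yaw] about the fixed x, y, z axes, in that order (R = Rz(yaw) Ry(pitch) Rx(roll)).
In Python, from rig import r gives the robot as it stands.
- The arm moves only by the tool step_arm, never from a script. Its argument "plan" is text: rows parted by semicolons, each of 7 numbers parted by spaces: the turn, a rotation vector about the world's x, y, z in degrees, then the shift along the world's x, y, z in mm, then the closure in counts, from 0 (fully open) to 255 (shut). In form: rx ry rz x y z hand; .... A call has 1 to 8 rows; each row is the pose to reach, as a shift and turn from the pose commanded when the call began; what a row does not reach only later rows make up. A row lasts 1/10 s, in which the tool goes at most 50 mm and 8.59 degrees, less where a joint would pass 70% of its speed; a pose out of reach is approached as far as the arm can. A call with a gripper value outside its range is refused whole. The fingers move at their own pace and stop on an object; "force" is the grip in N (left out, the last holds). Time passes only in rows, so rows that repeat a pose let the fingers close. It gives the time, the measured TCP pose, the force, the opening and the grip force at its end, in the units of the state.
- r.sense(): the state, without advancing time (a new reading comes with each control period).
- r.grab_frame(name): name is "scene" or "top" or "wrist"; returns (picture, depth): 400x640x3 uint8, red, green, blue; 400x640 float32, mm along the optical axis (not along the pixel's ray), 0 where there is no reading.
- r.get_calibration(name): a dict with "K" (3x3 intrinsics, pixels), "k1" (the pictures are not rectified: a ray, as slopes to the right and down, at radius r is drawn at 1 + k1 r^2 times it, then the intrinsics apply), "world_from_camera" (4x4, takes a point from camera to world coordinates). Camera axes: x right, y down, z forward; pixel columns grow to the right and rows downward; lengths in mm; the calibration is good to about 2 mm. A picture is of the moment at which its call begins: read the wrist's pose just before it. get_calibration takes no time and is no camera call; for the wrist camera it gives the pose at the moment of the call.
- r.sign_off(): hands the job in; it is judged then, once.
The state is a dict: "clock": time; "qpos": joint angles; "qvel": joint speeds; "joint_efforts": joint torques, N m; "eef_pos": TCP position; "tcp_rot": TCP orientation; "contact_force": force on the tool from outside, world axes, zero at the start; "wrist_torque": the same for the moment, N m; "opening": opening from 0.0 (shut) to 1.0 (fully open); "grasp_force": force on a finger pad.
Only numpy, scipy, OpenCV 4.12 (cv2) and the standard library are available. Lean on these libraries where they do the work, as an engineer would, in place of code of your own. Each camera call takes 0.05 s, during which the arm holds its last target. There are 200 camera calls.

## Working session

There is one attempt and no reset: what is moved stays moved. The work goes in short steps, Python scripts to look and compute and a tool call to move; the robot and the scene stay as the last step left them, time stands still between calls to the robot, and variables do not carry over. Pictures are saved under pics/ and viewed, at most 10 in all, crops included, and the job is handed in when it is done.

Besides the shell and the picture viewer there is one more tool, called after "Request:" as name(argument=value, ...), one argument or row to a line, values as JSON. step_arm: Moves the arm, as the interface text tells. Its arguments: {"type":"object","properties":{"plan":{"type":"string"},"force":{"type":"number"}},"required":["plan"]}

```bash
mkdir -p pics
cat > h.py <<'E'
import numpy as np, cv2
from rig import r
def cal(n):
    c=r.get_calibration(n); return np.array(c["K"]),c["k1"],np.array(c["world_from_camera"])
def cloud(n,d,c):
    K,k1,T=c; v,u=np.mgrid[:400,:640]
    x=(u-K[0,2])/K[0,0]; y=(v-K[1,2])/K[1,1]; a,b=x.copy(),y.copy()
    for _ in range(6):
        s=1+k1*(a*a+b*b); a,b=x/s,y/s
    return np.stack([a*d,b*d,d],-1)@T[:3,:3].T+T[:3,3]
def snap(n):
    c=cal(n); p,d=r.grab_frame(n); return p,d,cloud(n,d,c)
E
python3 - <<'E'
from h import *
for n in("scene","top"):
    p,d,P=snap(n); np.savez(f"{n}.npz",p=p,d=d,P=P); cv2.imwrite(f"pics/{n}.png",p[:,:,::-1])
    print(n,cal(n)[2].round(2).tolist())
print(r.sense())
E
```

```text
scene [[0.46, 0.54, -0.7, 1273.75], [0.89, -0.3, 0.35, -367.68], [-0.02, -0.78, -0.62, 659.14], [0.0, 0.0, 0.0, 1.0]]
top [[-0.01, -1.0, 0.06, 511.23], [-1.0, 0.01, 0.02, -40.17], [-0.02, -0.06, -1.0, 1139.25], [0.0, 0.0, 0.0, 1.0]]
{'clock': 0.1, 'qpos': array([-1.14039766e+00,  3.53610034e-01,  1.63405197e+00, -1.58965808e-05,
        1.15522835e+00, -2.41106238e-03]), 'qvel': array([-1.41952031e-03,  8.22726350e-04, -1.10718259e-03, -1.51016929e-03,
       -2.42809799e-05, -9.12320401e-04]), 'joint_efforts': array([-1.92039961e-04, -6.06357694e+01, -3.42818069e+01, -6.67173299e-05,
        3.91043068e-03, -2.79041711e-05]), 'eef_pos': array([ 261.94185733, -566.96779479,  220.72065889]), 'tcp_rot': array([-3.14029492e+00,  1.14063645e-05,  4.32816160e-01]), 'contact_force': array([ 0.221918  , -0.07406757,  0.2453022 ]), 'wrist_torque': array([-0.01557729, -0.02106583,  0.00571133]), 'grasp_force': 0.0, 'opening': 1.0010478243059235}
```

View pics/top.png

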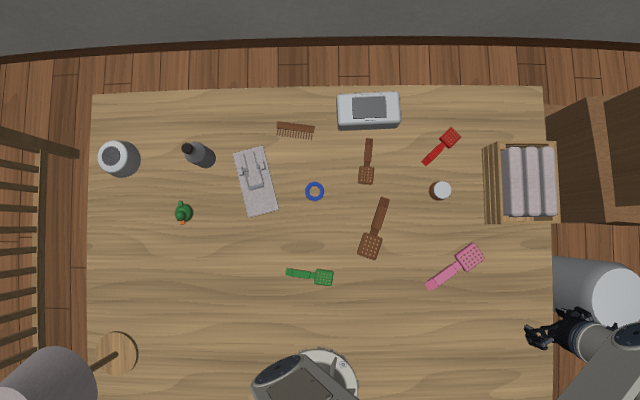

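View pics/scene.png

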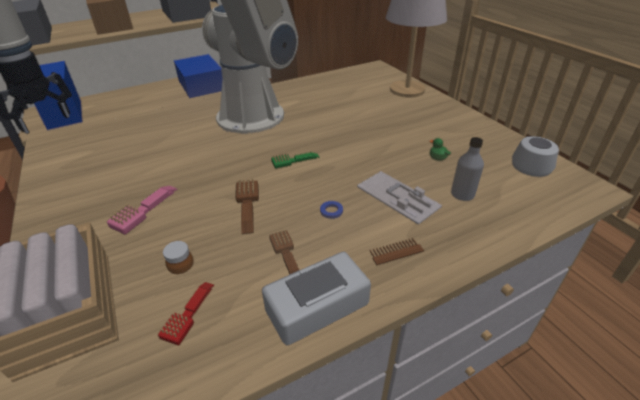

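The brush candidates in the top view are small brown (367,160), large brown (373,228), green (310,275), pink (456,266) and red (441,146). By the description the small brown one at (367,160) is meant. I'll check it and the dock in one close crop.

```bash
cat > m.py <<'E'
from h import *
z=np.load("top.npz"); p,P=z["p"],z["P"]
hsv=cv2.cvtColor(p,cv2.COLOR_RGB2HSV)
a=cv2.resize(p[130:195,340:400],None,fx=6,fy=6,interpolation=cv2.INTER_CUBIC)
b=cv2.resize(p[140:222,225:285],None,fx=6,fy=6,interpolation=cv2.INTER_CUBIC)
o=np.zeros((500,740,3),np.uint8); o[:390,:360]=a; o[:492,370:730]=b
cv2.imwrite("pics/crop.png",o[:,:,::-1])
def blob(m,seed,z0=None):
    n,l=cv2.connectedComponents(m.astype(np.uint8)); k=l==l[seed[1],seed[0]]
    return k
table=np.median(P[280:340,200:260,2]); print("table z",table)
for nm,s in(("small",(367,172)),("big",(372,245))):
    k=blob((p.sum(2)<260)&(hsv[...,2]<130),s)
    v,u=np.nonzero(k); q=P[k]; c,(w,h),ang=cv2.minAreaRect(q[:,:2].astype(np.float32)); print(nm,k.sum(),u.min(),u.max(),v.min(),v.max(),c,w,h,ang, "z",np.percentile(q[:,2],[5,50,95]))
    m=q[:,:2].mean(0); _,_,V=np.linalg.svd(q[:,:2]-m); ax=V[0]*np.sign(V[0,0]); t=(q[:,:2]-m)@ax
    print(" mean",m,"axis yaw",np.arctan2(ax[1],ax[0]),"t",t.min(),t.max())
    n=np.array([-ax[1],ax[0]]); s=(q[:,:2]-m)@n
    for t0 in range(-100,100,10):
        kk=(t>=t0)&(t<t0+10)
        if kk.any(): print("  ",t0,s[kk].min().round(1),s[kk].max().round(1),np.median(q[kk,2]).round(1),q[kk,2].max().round(1))
k=blob((hsv[...,1]<45)&(hsv[...,2]>100)&(P[...,2]<60),(262,205))
v,u=np.nonzero(k); q=P[k]; print("dock",k.sum(),u.min(),u.max(),v.min(),v.max(),cv2.minAreaRect(q[:,:2].astype(np.float32)),np.median(q[:,2]))
for nm,s in(("bottle",(188,149)),("duck",(184,213)),("teether",(308,191)),("jar",(441,190)),("box",(369,108)),("comb",(295,128))): print(nm,P[s[1],s[0]].round())
E
python3 m.py
```

```text
table z 0.029773820535979212
small 417 358 373 138 184 (628.78076171875, -135.7876434326172) 73.57302856445312 293.9878234863281 64.92259216308594 z [ 5.84553755 15.52246027 20.78942807]
 mean [ 689.13791132 -161.00550181] axis yaw -0.19793727670507325 t -198.19215871377915 84.8603835069441
   -70 2.8 8.9 17.2 18.1
   -60 -27.3 17.1 17.4 22.2
   -50 -26.4 18.8 17.2 24.7
   -40 -29.0 19.0 17.8 25.3
   -30 -26.6 19.1 17.1 23.1
   -20 -24.9 20.6 17.5 25.8
   -10 -23.3 16.9 9.1 17.9
   0 -9.5 8.4 9.3 17.4
   10 -9.9 10.1 14.2 18.5
   20 -10.1 11.6 13.4 16.3
   30 -9.2 12.6 15.0 17.6
   40 -7.7 12.8 15.4 18.8
   50 -7.6 14.1 14.7 18.1
   60 -7.1 15.0 13.8 17.3
   70 -5.8 13.6 8.2 11.0
   80 -4.8 14.8 5.8 9.6
big 751 357 389 197 259 (479.33209228515625, -165.00384521484375) 162.39906311035156 200.0877685546875 24.728797912597656 z [ 7.50455724 20.78294854 26.30851635]
 mean [ 483.5074242 -179.6406882] axis yaw -0.35331040123616286 t -84.65836450593328 108.24812412863193
   -90 -28.1 26.1 20.4 24.0
   -80 -32.4 28.0 23.2 27.5
   -70 -31.8 28.3 23.6 36.7
   -60 -31.7 28.5 23.7 28.8
   -50 -32.2 28.4 23.6 32.1
   -40 -35.8 28.7 23.7 28.9
   -30 -35.2 140.5 24.0 1139.3
   -20 -29.4 26.7 23.6 27.8
   -10 -13.8 9.7 10.6 15.1
   0 -13.3 11.8 10.9 18.3
   10 -19.3 12.7 18.8 23.4
   20 -14.9 12.9 19.9 25.2
   30 -14.1 12.9 19.5 24.7
   40 -14.5 13.0 18.9 23.4
   50 -14.1 13.1 19.5 23.7
   60 -14.4 13.2 19.1 25.3
   70 -15.2 13.0 19.5 22.6
   80 -14.3 14.0 17.4 20.9
   90 -15.5 14.0 12.0 15.0
dock 2088 233 278 146 216 ((644.1378173828125, 187.40936279296875), (212.42630004882812, 101.09568786621094), 14.189166069030762) 8.015647141221052
bottle [715. 340. 167.]
duck [544. 394.  55.]
teether [609.  21.  11.]
jar [ 603. -380.   50.]
box [ 847. -166.   81.]
comb [810.  60.   3.]
```

View pics/crop.png

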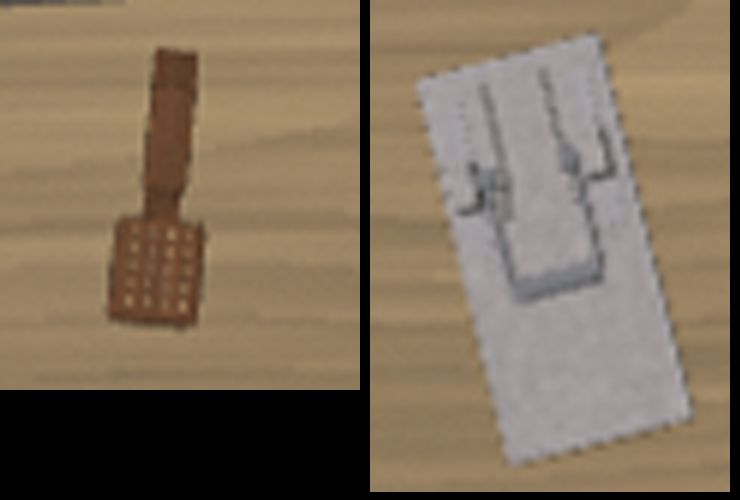

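The crop shows the smaller brown brush, pins up. Its head is at the bottom, about px (366,175), and its butt at (369,138). The holder has its roller at about px (257,187), the hinges beyond it, and the bare plate at the lower end, so dock +x points up and left (yaw about +14°). Next I'll fix the brush axis and the roller.

Run:
```python
from h import *
for n in("top","scene"):
    z=np.load(n+".npz"); p,P=z["p"],z["P"]; hsv=cv2.cvtColor(p,cv2.COLOR_RGB2HSV)
    # brush
    w=(np.abs(P[...,0]-680)<110)&(np.abs(P[...,1]+150)<60)&(P[...,2]>4)&(P[...,2]<32)
    q=P[w]; yaw=-.1; c=np.array([640,-150.])
    for _ in range(8):
        ax=np.array([np.cos(yaw),np.sin(yaw)]); nn=np.array([-ax[1],ax[0]])
        t=(q[:,:2]-c)@ax; s=(q[:,:2]-c)@nn
        hd=(np.abs(t)<24)&(np.abs(s)<32); h=(t>48)&(t<112)&(np.abs(s)<22)
        hs=[(s[h&(t>=a)&(t<a+8)].min()+s[h&(t>=a)&(t<a+8)].max())/2 for a in range(48,112,8) if (h&(t>=a)&(t<a+8)).sum()>3]
        ts=np.arange(52,52+8*len(hs),8); f=np.polyfit(ts,hs,1)
        sh=(np.percentile(s[hd],2)+np.percentile(s[hd],98))/2
        yaw+=np.arctan(((np.mean(hs)-sh)/np.mean(ts)))
        on=np.abs(s)<35; hb=(np.abs(s)<30)&(np.abs(s)>13)&(t>-60)&(t<45)
        c=c+nn*sh*.7+ax*((np.percentile(t[hb],2)+np.percentile(t[hb],98))/2+1)*.7
    print(n,"head",c.round(1),"yaw",round(yaw,4),"handle slope",f[0].round(3),"t range",np.percentile(t[np.abs(s)<12],[1,99]))
    # dock
    D=np.array([644.1,187.4]); a=np.radians(14.2); R=np.array([[np.cos(a),-np.sin(a)],[np.sin(a),np.cos(a)]])
    L=(P[...,:2]-D)@R; k=(np.abs(L[...,0])<104)&(np.abs(L[...,1])<50)&(P[...,2]<50)
    pl=k&(P[...,2]<12)&(P[...,2]>4); print(" plate z",np.median(P[pl][:,2]),"extent",np.percentile(L[pl],[.5,99.5],axis=0).round(1))
    m=k&(np.abs(L[...,1])<19)&(P[...,2]>15)&(L[...,0]<30); l=L[m]
    print(" roller x",np.percentile(l[:,0],[5,50,95]).round(1),"y",np.percentile(l[:,1],[5,95]),"z",np.percentile(P[m][:,2],[50,95]),m.sum())
    # plate rect
    g=(np.abs(L[...,0])<130)&(np.abs(L[...,1])<70)&(P[...,2]>4)&(P[...,2]<60)
    print(" rect",cv2.minAreaRect(P[g][:,:2].astype(np.float32)))
```

```text
top head [ 643.3 -156.1] yaw -0.1392 handle slope 0.019 t range [-29.24189524 130.01166881]
 plate z 7.6712864675043875 extent [[-102.9  -49.4]
 [ 102.6   49.3]]
 roller x [-26.5 -20.9  25. ] y [-17.84652024  17.57507101] z [22.96922431 26.9175696 ] 56
 rect ((643.9443969726562, 185.89486694335938), (258.1974792480469, 138.5703582763672), 13.50184154510498)
scene head [ 660.9 -159.1] yaw -0.112 handle slope -0.015 t range [-24.78334136  97.8445418 ]
 plate z 8.344039113429176 extent [[-102.5  -49.9]
 [ 103.2   48.4]]
 roller x [-21.1 -14.7  26.8] y [-15.61907151  18.14236622] z [23.45179208 26.19787321] 57
 rect ((644.3975830078125, 193.91790771484375), (211.0639190673828, 117.18411254882812), 14.43545150756836)
```

Request:
step_arm(
  plan="0 0 -8 40 45 0 0;0 0 -16 75 85 0 0;0 0 -24 110 125 0 0;0 0 -30 145 165 0 0;0 0 -30 180 200 0 0;0 0 -30 215 240 0 0;0 0 -30 250 275 0 0;0 0 -30 280 310 0 0",
)

```text
clock: 0.9
eef_pos: [530.9, -269.4, 221.2]
tcp_rot: [3.142, 0.0, -0.091]
contact_force: [0.0, -0.6, 0.2]
opening: 0.999
grasp_force: 0.0
```

Request:
step_arm(
  plan="0 0 -1 35 35 -10 0;0 0 -1 70 70 -30 0;0 0 -1 100 100 -40 0;0 0 -1 100 100 -40 0;0 0 -1 100 100 -40 0",
)

```text
clock: 1.4
eef_pos: [629.7, -170.1, 180.3]
tcp_rot: [-3.142, 0.002, -0.106]
contact_force: [0.1, 0.1, 0.2]
opening: 1.001
grasp_force: 0.0
```

Run:
```python
from h import *
s=r.sense(); print(s["eef_pos"],s["tcp_rot"])
p,d,P=snap("wrist"); np.savez("w1.npz",p=p,d=d,P=P); cv2.imwrite("pics/w1.png",p[:,:,::-1]); print(cal("wrist")[2].round(2).tolist())
```

```text
[ 629.7192797  -170.13768375  180.30341489] [-3.14154511e+00  2.00932631e-03 -1.06099713e-01]
[[-0.11, -0.95, -0.28, 699.43], [-0.99, 0.1, 0.03, -178.44], [0.0, 0.28, -0.96, 334.11], [0.0, 0.0, 0.0, 1.0]]
```

View pics/w1.png

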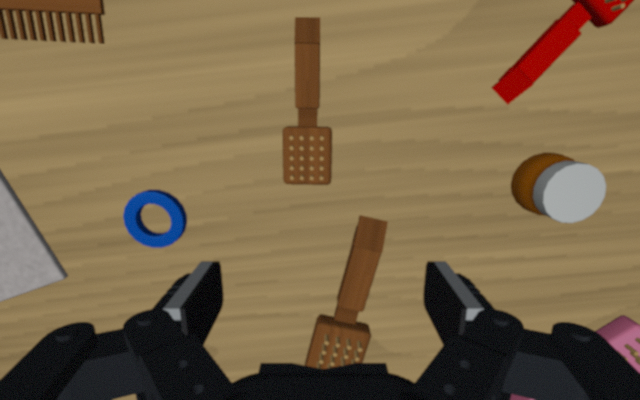

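The wrist view shows the small brush's head at px (307,155), neck at (307,117) and butt at (307,18). The larger brush is nearer the gripper, at (345,290).

```bash
cat > meas.py <<'E'
from h import *
import sys
def brush(p,P,yaw=-.1,near=(648,-156)):
    hsv=cv2.cvtColor(p,cv2.COLOR_RGB2HSV)
    m=((hsv[...,1]>95)&(p.sum(2)<330)&(P[...,2]<40)&(np.hypot(P[...,0]-near[0]-40,P[...,1]-near[1])<110)&(P[...,0]>near[0]-38)).astype(np.uint8)
    m=cv2.morphologyEx(m,cv2.MORPH_OPEN,np.ones((3,3)))
    n,l,st,_=cv2.connectedComponentsWithStats(m); i=1+np.argmax(st[1:,4]); k=l==i; print("bbox",st[i])
    q=P[k]; c=np.array(near,float)
    for _ in range(6):
        ax=np.array([np.cos(yaw),np.sin(yaw)]); nn=np.array([-ax[1],ax[0]])
        t=(q[:,:2]-c)@ax; s=(q[:,:2]-c)@nn
        ts,hs=[],[]
        for a in range(-24,112,4):
            if 20<=a<50: continue
            b=(t>=a)&(t<a+4)
            if b.sum()>5: ts.append(a+2); hs.append((np.percentile(s[b],2)+np.percentile(s[b],98))/2)
        f=np.polyfit(ts,hs,1); yaw+=np.arctan(f[0])
        hb=(np.abs(s)>14); lo,hi=np.percentile(t[hb],[1,99]); c=c+nn*f[1]+ax*((lo+hi)/2+1)
    hd=np.abs(t)<20
    print("head",c.round(1),"yaw",yaw,"head t",lo,hi,"t",np.percentile(t,[.5,99.5]),"head s",np.percentile(s[hd],[1,99]),"z",np.median(q[hd,2]))
    return c,yaw
if __name__=="__main__":
    z=np.load("w1.npz"); brush(z["p"],z["P"])
E
python3 meas.py
```

```text
bbox [ 282   17   51  169 5697]
head [ 655.9 -158. ] yaw -0.11555029055068729 head t -29.687337809033167 27.664356285629186 t [-29.68458118 118.35574648] head s [-23.6194884   23.22722325] z 18.638565832520044
```

Request:
step_arm(
  plan="0 0 -0.5 20 13 -45 0;0 0 -0.5 20 13 -90 0;0 0 -0.5 20 13 -130 0;0 0 -0.5 20 13 -155 0;0 0 -0.5 20 13 -164 0;0 0 -0.5 20 13 -164 0;0 0 -0.5 20 13 -164 0",
)

```text
clock: 2.15
eef_pos: [650.7, -159.1, 19.1]
tcp_rot: [3.141, -0.002, -0.118]
contact_force: [-0.1, -0.0, 0.6]
opening: 0.996
grasp_force: 0.0
```

Request:
step_arm(
  plan="0 0 0 0 0 0 120;0 0 0 0 0 0 120;0 0 0 0 0 0 120;0 0 0 0 0 0 150;0 0 0 0 0 0 150;0 0 0 0 0 0 150;0 0 0 0 0 0 150",
  force=30,
)

```text
clock: 2.85
eef_pos: [649.8, -158.1, 17.3]
tcp_rot: [-3.142, 0.0, -0.117]
contact_force: [1.2, 0.2, -0.2]
opening: 0.409
grasp_force: 0.0
```

Run:
```python
from h import *
s=r.sense(); print(s["grasp_force"],s["opening"],s["contact_force"])
p,d,P=snap("wrist"); cv2.imwrite("pics/w2.png",p[:,:,::-1])
```

```text
0.0 0.40875448202764175 [ 1.15208336  0.19864369 -0.22107708]
```

View pics/w2.png

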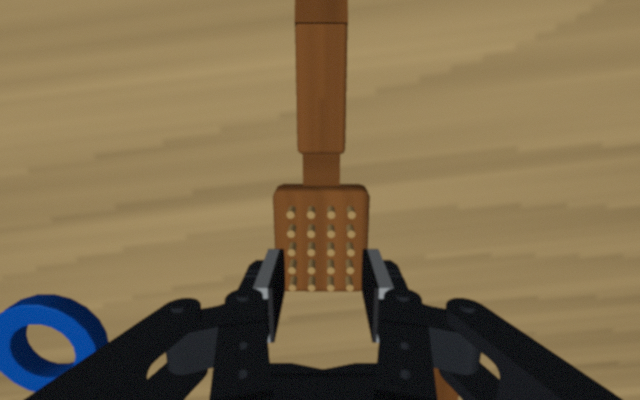

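Request:
step_arm(
  plan="0 0 0 0 0 0 200;0 0 0 0 0 0 200;0 0 0 0 0 0 200;0 0 0 0 0 0 200;0 0 0 0 0 0 200",
  force=40,
)

```text
clock: 3.4
eef_pos: [649.9, -158.2, 17.4]
tcp_rot: [3.142, -0.0, -0.117]
contact_force: [-0.4, 0.1, -0.0]
opening: 0.215
grasp_force: 0.3
```

Run:
```python
from h import *
p,d,P=snap("wrist"); cv2.imwrite("pics/w3.png",p[150:,150:500,::-1])
for v in range(255,330,10): print(v,[P[v,u].round(0).tolist() for u in (268,276,282,320)])
```

```text
255 [[646.0, -128.0, 1.0], [652.0, -135.0, 16.0], [653.0, -138.0, 19.0], [651.0, -157.0, 19.0]]
265 [[659.0, -136.0, 42.0], [659.0, -139.0, 42.0], [659.0, -142.0, 42.0], [646.0, -156.0, 19.0]]
275 [[658.0, -137.0, 49.0], [658.0, -140.0, 50.0], [662.0, -144.0, 58.0], [640.0, -155.0, 18.0]]
285 [[659.0, -139.0, 58.0], [658.0, -142.0, 58.0], [662.0, -145.0, 65.0], [635.0, -155.0, 19.0]]
295 [[665.0, -142.0, 75.0], [663.0, -144.0, 73.0], [663.0, -146.0, 74.0], [618.0, -153.0, -0.0]]
305 [[663.0, -142.0, 78.0], [663.0, -145.0, 79.0], [663.0, -147.0, 79.0], [612.0, -152.0, 1.0]]
315 [[663.0, -143.0, 84.0], [663.0, -146.0, 85.0], [662.0, -147.0, 83.0], [606.0, -151.0, 2.0]]
325 [[668.0, -146.0, 95.0], [668.0, -148.0, 96.0], [667.0, -150.0, 95.0], [599.0, -150.0, 1.0]]
```

View pics/w3.png

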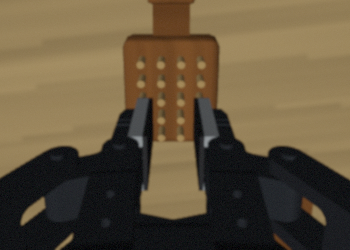

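Run:
```python
from h import *
print(r.sense()["eef_pos"])
c=np.array([656,-158.]);y=-.1155;R=np.array([[np.cos(y),-np.sin(y)],[np.sin(y),np.cos(y)]])
for n in("scene","wrist"):
    p,d,P=snap(n); L=(P[...,:2]-c)@R
    k=(np.abs(L[...,0])<60)&(np.abs(L[...,1])<70)&(P[...,2]>21)&(P[...,2]<75)&(p.max(2)<200)&(np.ptp(p.astype(int),axis=2)<25)
    for a in range(20,76,5):
        b=k&(P[...,2]>=a)&(P[...,2]<a+5)
        if b.sum()>3: print(n,a,b.sum(),"x",np.percentile(L[b][:,0],[5,95]).round(),"y",np.percentile(L[b][:,1],[5,50,95]).round())
    if n=="scene":
        v,u=np.nonzero(k); v0,u0=int(v.mean()),int(u.mean()); print(u0,v0)
        o=cv2.resize(p[max(0,v0-50):v0+50,max(0,u0-65):u0+65],None,fx=5,fy=5,interpolation=cv2.INTER_CUBIC); cv2.imwrite("pics/s2.png",o[...,::-1])
```

```text
[ 649.92801869 -158.15788292   17.40661195]
scene 25 4 x [-4.  4.] y [-16.  -2.   9.]
scene 30 11 x [-7.  7.] y [-16.   8.  13.]
scene 35 18 x [-4.  8.] y [-19.   9.  19.]
scene 40 19 x [-8.  7.] y [-23. -12.  17.]
scene 45 24 x [-5.  7.] y [-22.   8.  20.]
scene 50 22 x [-6.  6.] y [-23. -11.  18.]
scene 55 22 x [-9.  7.] y [-23.  -1.  20.]
scene 60 24 x [-10.   7.] y [-22.   8.  16.]
scene 65 18 x [-7.  8.] y [-23.  10.  24.]
scene 70 39 x [-1.  8.] y [-27.  11.  30.]
279 227
wrist 30 64 x [-10.   5.] y [-16.   9.  14.]
wrist 35 282 x [-6.  5.] y [-21.   9.  19.]
wrist 40 365 x [-6.  5.] y [-22. -10.  20.]
wrist 45 415 x [-9.  5.] y [-22.   9.  20.]
wrist 50 461 x [-9.  5.] y [-21.   9.  20.]
wrist 55 461 x [-9.  5.] y [-22. -10.  20.]
wrist 60 495 x [-14.   5.] y [-15.   9.  14.]
wrist 65 771 x [-15.   6.] y [-16.   9.  15.]
wrist 70 1191 x [-10.   7.] y [-30.  10.  29.]
```

View pics/s2.png

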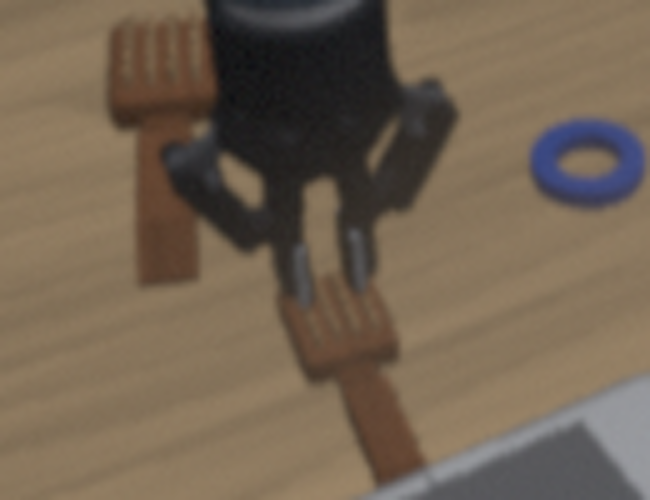

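The scene crop shows the fingers standing over the pins, with the tips at about px (300,300) and (360,285) and z about 28 mm, higher than the TCP reading implies. I'll open and lower in stages, watching the force.

Request:
step_arm(
  plan="0 0 0 0 0 0 60;0 0 0 0 0 0 60;0 0 0 0 0 0 60;0 0 0 0 0 0 60;0 0 0 0 0 0 60;0 0 0 0 0 -6 60;0 0 0 0 0 -12 60;0 0 0 0 0 -12 60",
)

```text
clock: 4.35
eef_pos: [649.0, -157.9, 4.0]
tcp_rot: [-3.141, 0.002, -0.117]
contact_force: [0.3, 0.4, 0.3]
opening: 0.763
grasp_force: 0.0
```

```bash
cat > tip.py <<'E'
from h import *
s=r.sense(); print(s["eef_pos"].round(1),s["opening"],s["contact_force"].round(1),s["grasp_force"])
c=np.array([656,-158.]);y=-.1155;R=np.array([[np.cos(y),-np.sin(y)],[np.sin(y),np.cos(y)]])
for n in("scene","wrist"):
    p,d,P=snap(n); L=(P[...,:2]-c)@R
    k=(np.abs(L[...,0])<40)&(np.abs(L[...,1])<70)&(P[...,2]>3)&(P[...,2]<75)&(p.max(2)<200)&(np.ptp(p.astype(int),axis=2)<25)
    for a in range(0,50,4):
        b=k&(P[...,2]>=a)&(P[...,2]<a+4)
        if b.sum()>3: print(n,a,b.sum(),"x",np.percentile(L[b][:,0],[5,95]).round(),"y",np.percentile(L[b][:,1],[5,25,75,95]).round())
E
python3 tip.py
```

```text
[ 649.  -157.9    4. ] 0.7627669174575229 [0.3 0.4 0.3] 0.0
scene 24 9 x [-7.  5.] y [-42. -37.  32.  36.]
scene 28 13 x [-4.  6.] y [-42. -39.  35.  39.]
scene 32 16 x [-3.  5.] y [-45. -36.  37.  44.]
scene 36 23 x [-9.  7.] y [-46. -42.  36.  41.]
scene 40 13 x [-8.  6.] y [-46. -40.  33.  42.]
scene 44 18 x [-2.  6.] y [-44. -37.  38.  44.]
scene 48 15 x [-7.  6.] y [-46. -41.  33.  40.]
wrist 20 22 x [-13.  -0.] y [32. 32. 32. 32.]
wrist 24 207 x [-15.   4.] y [-36. -33.  32.  35.]
wrist 28 371 x [-15.   4.] y [-39. -33.  32.  38.]
wrist 32 454 x [-14.   4.] y [-44. -33.  32.  43.]
wrist 36 523 x [-14.   4.] y [-44. -34.  32.  43.]
wrist 40 558 x [-15.   4.] y [-44. -33.  33.  43.]
wrist 44 618 x [-15.   4.] y [-45. -33.  32.  43.]
wrist 48 728 x [-15.   4.] y [-44. -34.  33.  43.]
```

Request:
step_arm(
  plan="0 0 0 0 0 -8 60;0 0 0 0 0 -15 60;0 0 0 0 0 -15 60;0 0 0 0 0 -15 60",
)

```text
clock: 4.85
eef_pos: [649.6, -158.1, -10.0]
tcp_rot: [-3.141, 0.001, -0.117]
contact_force: [0.9, -0.5, -0.5]
opening: 0.77
grasp_force: 0.0
```

Request:
step_arm(
  plan="0 0 0 0 0 0 160;0 0 0 0 0 0 160;0 0 0 0 0 0 160;0 0 0 0 0 0 160;0 0 0 0 0 0 160;0 0 0 0 0 0 160",
  force=40,
)

```text
clock: 5.45
eef_pos: [650.2, -158.2, -9.2]
tcp_rot: [3.142, -0.001, -0.117]
contact_force: [-0.1, -0.2, 4.9]
opening: 0.526
grasp_force: 42.0
```

```bash
python3 tip.py
```

```text
[ 650.2 -158.2   -9.2] 0.525786325173842 [-0.1 -0.2  4.9] 41.98747515678406
scene 8 11 x [2. 8.] y [-32. -28.  27.  31.]
scene 12 15 x [0. 9.] y [-35. -31.  25.  31.]
scene 16 14 x [-1.  8.] y [-34. -29.  26.  31.]
scene 20 17 x [-3.  6.] y [-36. -30.  27.  33.]
scene 24 16 x [-2.  7.] y [-35. -29.  24.  32.]
scene 28 16 x [-5.  7.] y [-37. -32.  25.  34.]
scene 32 17 x [-0.  7.] y [-36. -32.  23.  28.]
scene 36 18 x [-7.  7.] y [-35. -27.  23.  28.]
scene 40 12 x [-5.  8.] y [-35.  11.  25.  29.]
scene 44 19 x [-1.  9.] y [-37. -34.  35.  42.]
scene 48 25 x [ 2. 10.] y [-44. -36.  32.  44.]
wrist 8 74 x [1. 5.] y [-30. -27.  26.  31.]
wrist 12 176 x [1. 5.] y [-34. -29.  27.  33.]
wrist 16 308 x [-11.   5.] y [-35. -28.  25.  33.]
wrist 20 442 x [-13.   5.] y [-35. -25.  24.  33.]
wrist 24 463 x [-12.   5.] y [-34. -25.  24.  33.]
wrist 28 509 x [-13.   5.] y [-35. -25.  24.  33.]
wrist 32 484 x [-13.   5.] y [-33. -24.  23.  32.]
wrist 36 462 x [-14.   5.] y [-28. -23.  22.  27.]
wrist 40 931 x [-14.   5.] y [-27. -24.  23.  26.]
wrist 44 469 x [-2.  7.] y [-41. -30.  29.  40.]
wrist 48 1146 x [0. 7.] y [-45. -34.  33.  44.]
```

Request:
step_arm(
  plan="0 0 0 0 0 20 160;0 0 0 0 0 45 160;0 0 4 -15 25 65 160;0 0 8 -40 65 70 160;0 0 12 -65 110 70 160;0 0 16 -90 150 70 160;0 0 20 -115 190 70 160;0 0 20.8 -140 230 70 160",
)

```text
clock: 6.35
eef_pos: [508.3, 73.1, 60.2]
tcp_rot: [-3.141, 0.0, 0.248]
contact_force: [0.3, 0.2, -0.5]
opening: 0.527
grasp_force: 41.3
```

Request:
step_arm(
  plan="0 0 0 -20 35 0 160;0 0 0 -41 71 0 160;0 0 0 -41 71 0 160;0 0 0 -41 71 0 160;0 0 0 -41 71 0 160",
)

```text
clock: 6.85
eef_pos: [469.3, 142.4, 60.3]
tcp_rot: [3.141, -0.0, 0.246]
contact_force: [0.1, -0.3, -0.0]
opening: 0.527
grasp_force: 41.3
```

```bash
cat > meas2.py <<'E'
from h import *
# brush held: handle axis + roller in dock frame, from wrist
D=np.array([644.1,187.4]); a=np.radians(14.2); R=np.array([[np.cos(a),-np.sin(a)],[np.sin(a),np.cos(a)]])
s=r.sense(); print(s["clock"],s["eef_pos"].round(1),s["tcp_rot"].round(3),s["contact_force"].round(1),s["grasp_force"].round(1),"tcp dock",((s["eef_pos"][:2]-D)@R).round(1))
p,d,P=snap("wrist"); L=(P[...,:2]-D)@R; z=P[...,2]
np.savez("w.npz",p=p,d=d,P=P)
hsv=cv2.cvtColor(p,cv2.COLOR_RGB2HSV)
br=(hsv[...,1]>110)&(p.sum(2)<330)&(z>9)&(z<120)&(np.abs(L[...,1])<45)&(L[...,0]<20)
m=cv2.morphologyEx(br.astype(np.uint8),cv2.MORPH_OPEN,np.ones((3,3)))
n,l,st,_=cv2.connectedComponentsWithStats(m); k=l==1+np.argmax(st[1:,4])
q=L[k]; zz=z[k]; x1=np.percentile(q[:,0],99.7); x0=np.percentile(q[:,0],.3); print("brush dock x",x0.round(1),x1.round(1))
for t in range(-120,20,10):
    b=(q[:,0]>=x1+t)&(q[:,0]<x1+t+10) if t<0 else np.zeros(len(q),bool)
    if b.sum()>9:
        e=np.percentile(q[b,1],[2,98]); print("  from butt",t,"y",e.round(1),"mid",e.mean().round(2),"z",np.median(zz[b]).round(1))
pl=(hsv[...,1]<45)&(p.min(2)>90)&(z>3)&(z<13)&(np.abs(L[...,1])<60)&(np.abs(L[...,0])<115)
print("plate z",np.median(z[pl]),"y edges by x:",[(x,np.percentile(L[pl&(np.abs(L[...,0]-x)<6)][:,1],[1,99]).round(1).tolist()) for x in(-90,-60,60,85) if (pl&(np.abs(L[...,0]-x)<6)).sum()>20],"x",np.percentile(L[pl][:,0],[.5,99.5]).round(1))
ro=(np.abs(L[...,1])<18)&(z>16)&(z<50)&(L[...,0]>-60)&(L[...,0]<35)&~br&(hsv[...,1]<80)
if ro.sum()>5: print("roller x",np.percentile(L[ro][:,0],[5,50,95]).round(1),"z",np.percentile(z[ro],[5,50,95]).round(1),ro.sum())
E
python3 meas2.py; python3 -c "
from h import *
cv2.imwrite('pics/w4.png',np.load('w.npz')['p'][...,::-1])"
```

```text
Traceback (most recent call last):
  File "meas2.py", line 4, in <module>
    s=r.sense(); print(s["clock"],s["eef_pos"].round(1),s["tcp_rot"].round(3),s["contact_force"].round(1),s["grasp_force"].round(1),"tcp dock",((s["eef_pos"][:2]-D)@R).round(1))
                                                                                                          ^^^^^^^^^^^^^^^^^^^^^^
AttributeError: 'float' object has no attribute 'round'
Traceback (most recent call last):
FileNotFoundError: [Errno 2] No such file or directory: 'w.npz'
```

```bash
sed -i 's/s\["grasp_force"\].round(1)/round(s["grasp_force"],1)/' meas2.py; python3 meas2.py; python3 -c "
from h import *
cv2.imwrite('pics/w4.png',np.load('w.npz')['p'][...,::-1])"
```

```text
6.85 [469.3 142.4  60.3] [ 3.141 -0.     0.246] [ 0.1 -0.3 -0. ] 41.3 tcp dock [-180.5   -0.7]
brush dock x -199.0 -76.4
  from butt -120 y [-22.1  21.7] mid -0.19 z 88.4
  from butt -110 y [-22.4  21.9] mid -0.28 z 88.4
  from butt -100 y [-22.3  21.7] mid -0.32 z 88.4
  from butt -90 y [-21.8  21.4] mid -0.19 z 88.3
  from butt -80 y [-21.2  21. ] mid -0.12 z 87.6
  from butt -70 y [-8.6  8.6] mid -0.01 z 78.3
  from butt -60 y [-9.9 10. ] mid 0.05 z 84.1
  from butt -50 y [-10.3  10.5] mid 0.1 z 85.2
  from butt -40 y [-10.1  10.5] mid 0.15 z 85.2
  from butt -30 y [-9.9 10. ] mid 0.06 z 85.2
  from butt -20 y [-9.9 10.1] mid 0.11 z 85.2
  from butt -10 y [-9.9 10.2] mid 0.17 z 85.1
plate z 8.718061743385704 y edges by x: [(-90, [-48.4, 49.6]), (-60, [-48.4, 49.4])] x [-105.3  -56.1]
```

View pics/w4.png

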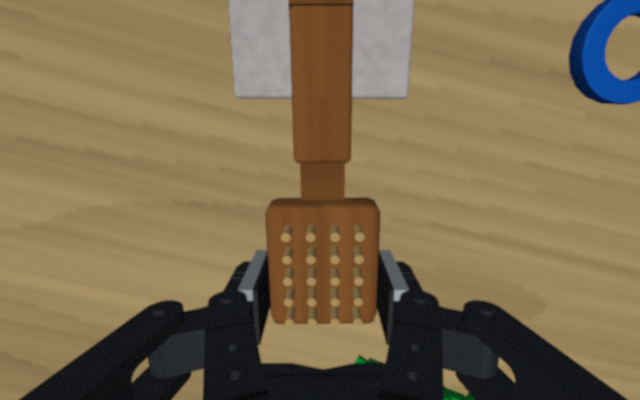

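The wrist view shows the brush held flat and centred, head at px (322,260). The plate edge is at row 97 and the handle lies over it with y offset under 0.5 mm. I'll lower it onto the plate.

Request:
step_arm(
  plan="0 0 0 0 0 -25 160;0 0 0 0 0 -45 160;0 0 0 0 0 -55 160;0 0 0 0 0 -59 160;0 0 0 0 0 -61 160;0 0 0 0 0 -61 160;0 0 0 0 0 -61 160",
)

```text
clock: 7.6
eef_pos: [469.4, 142.9, -0.0]
tcp_rot: [-3.142, -0.001, 0.246]
contact_force: [-0.6, 0.4, -0.6]
opening: 0.526
grasp_force: 41.3
```

Request:
step_arm(
  plan="0 0 0 0 0 -0.5 160;0 0 0 0 0 -1 160;0 0 0 0 0 -1 160",
)

```text
clock: 7.9
eef_pos: [469.1, 143.0, -1.4]
tcp_rot: [-3.142, -0.001, 0.246]
contact_force: [0.5, -0.1, -0.1]
opening: 0.526
grasp_force: 41.4
```

```bash
python3 meas2.py
```

```text
7.9 [469.1 143.   -1.4] [-3.142e+00 -1.000e-03  2.460e-01] [ 0.5 -0.1 -0.1] 41.4 tcp dock [-1.806e+02 -1.000e-01]
brush dock x -199.1 -76.5
  from butt -120 y [-21.5  22.1] mid 0.28 z 26.7
  from butt -110 y [-21.9  22.4] mid 0.24 z 26.7
  from butt -100 y [-21.8  22.1] mid 0.14 z 26.7
  from butt -90 y [-21.2  22.2] mid 0.48 z 26.6
  from butt -80 y [-20.6  21.6] mid 0.49 z 26.0
  from butt -70 y [-8.   9.2] mid 0.57 z 16.7
  from butt -60 y [-9.4 10.6] mid 0.61 z 22.4
  from butt -50 y [-9.7 11.2] mid 0.72 z 23.6
  from butt -40 y [-9.7 11.2] mid 0.72 z 23.7
  from butt -30 y [-9.3 10.7] mid 0.68 z 23.7
  from butt -20 y [-9.3 10.7] mid 0.71 z 23.7
  from butt -10 y [-9.3 10.8] mid 0.76 z 23.7
plate z 8.725188029827137 y edges by x: [(-90, [-48.1, 49.2])] x [-105.6  -72.4]
```

Request:
step_arm(
  plan="0 0 0 0 0 -0.5 160;0 0 0 0 0 -0.5 160;0 0 0 0 0 -0.5 160",
)

```text
clock: 8.25
eef_pos: [469.0, 143.0, -2.0]
tcp_rot: [-3.142, -0.0, 0.246]
contact_force: [-0.7, 0.6, 2.4]
opening: 0.525
grasp_force: 41.7
```

Request:
step_arm(
  plan="0 0 0 0 0 -0.5 160;0 0 0 0 0 -0.5 160;0 0 0 0 0 -0.5 160",
)

```text
clock: 8.55
eef_pos: [469.0, 142.9, -2.5]
tcp_rot: [-3.142, -0.0, 0.246]
contact_force: [-1.4, 0.0, 5.3]
opening: 0.529
grasp_force: 42.0
```

Request:
step_arm(
  plan="0 0 0 0 0 0.5 160;0 0 0 5.8 1.5 0.5 160;0 0 0 11.6 2.9 0.5 160;0 0 0 17.5 4.4 0.5 160;0 0 0 21.3 5.4 0.5 160;0 0 0 24.2 6.1 0.5 160;0 0 0 24.2 6.1 0.5 160",
)

```text
clock: 9.25
eef_pos: [492.7, 148.8, -2.2]
tcp_rot: [3.141, 0.002, 0.246]
contact_force: [-3.9, -1.3, 6.8]
opening: 0.526
grasp_force: 42.3
```

```bash
cat > bail.py <<'E'
from h import *
D=np.array([644.1,187.4]); a=np.radians(14.2); R=np.array([[np.cos(a),-np.sin(a)],[np.sin(a),np.cos(a)]])
s=r.sense(); f=s["contact_force"]; t=(s["eef_pos"][:2]-D)@R
print(s["clock"],s["eef_pos"].round(1),"head dock",(t+[6,0]).round(1),"F along",(f[:2]@R).round(1),"Fz",f[2].round(1))
for n in("scene","wrist"):
    p,d,P=snap(n); L=(P[...,:2]-D)@R; z=P[...,2]; hsv=cv2.cvtColor(p,cv2.COLOR_RGB2HSV)
    ro=(np.abs(L[...,1])<20)&(z>16)&(z<50)&(L[...,0]>-60)&(L[...,0]<30)&(hsv[...,1]<60)&(p.min(2)>45)
    if n=="wrist": ro&=L[...,0]>t[0]+6+32
    if ro.sum()>5: print(n,"roller x",np.percentile(L[ro][:,0],[10,50,90]).round(1),"z",np.percentile(z[ro],[10,50,90]).round(1),ro.sum())
E
python3 bail.py
```

```text
9.25 [492.7 148.8  -2.2] head dock [-150.3   -0.3] F along [-4.1 -0.3] Fz 6.8
scene roller x [-43.6 -15.   19. ] z [18.8 22.8 25.5] 77
wrist roller x [-59.2 -56.8 -53.4] z [22.2 23.  24.4] 36
```

Request:
step_arm(
  plan="0 0 0 1.5 0.4 0.5 160;0 0 0 2.9 0.7 0.5 160;0 0 0 4.4 1.1 0.5 160;0 0 0 5.8 1.5 0.5 160;0 0 0 7.3 1.8 0.5 160;0 0 0 8.7 2.2 0.5 160;0 0 0 8.7 2.2 0.5 160",
)

```text
clock: 10.05
eef_pos: [502.1, 151.2, -1.6]
tcp_rot: [3.142, -0.0, 0.246]
contact_force: [-1.4, -0.4, 1.1]
opening: 0.529
grasp_force: 41.8
```

Request:
step_arm(
  plan="0 0 0 1.5 0.4 0 160;0 0 0 2.9 0.7 0 160;0 0 0 4.4 1.1 0 160;0 0 0 5.8 1.5 0 160;0 0 0 7.3 1.8 0 160;0 0 0 8.7 2.2 0 160;0 0 0 8.7 2.2 0 160",
)

```text
clock: 10.75
eef_pos: [506.6, 152.4, -1.8]
tcp_rot: [3.141, 0.008, 0.246]
contact_force: [-14.3, -3.1, 16.3]
opening: 0.532
grasp_force: 43.5
```

```bash
python3 bail.py
```

```text
10.75 [506.6 152.4  -1.8] head dock [-135.9   -0.2] F along [-14.7   0.5] Fz 16.3
scene roller x [-34.1 -15.1  18.8] z [19.8 24.5 27.9] 76
wrist roller x [-55.8 -47.7 -39.1] z [21.8 22.8 23.9] 85
```

Request:
step_arm(
  plan="0 0 0 -1.9 -0.5 0.5 160;0 0 0 -1.9 -0.5 1 160;0 0 0 -1.9 -0.5 1 160",
)

```text
clock: 11.15
eef_pos: [508.0, 152.8, -1.0]
tcp_rot: [-3.142, 0.001, 0.246]
contact_force: [-3.1, -0.8, -2.1]
opening: 0.527
grasp_force: 41.3
```

```bash
python3 bail.py; python3 meas2.py
python3 - <<'E'
from h import *
p,_=r.grab_frame("scene"); cv2.imwrite("pics/s3.png",cv2.resize(p[130:250,330:470],None,fx=5,fy=5,interpolation=cv2.INTER_CUBIC)[...,::-1])
E
```

```text
11.15 [508.  152.8  -1. ] head dock [-134.5   -0.2] F along [-3.2  0. ] Fz -2.1
scene roller x [-31.2 -15.2   6. ] z [19.5 24.6 27.6] 72
wrist roller x [-58.3 -46.9 -37.8] z [21.4 22.2 23.2] 95
11.25 [508.3 152.8  -1. ] [-3.142e+00  1.000e-03  2.460e-01] [-3.   0.7 -2.6] 41.2 tcp dock [-140.1   -0.2]
brush dock x -159.2 -35.9
  from butt -120 y [-21.6  22.1] mid 0.24 z 27.2
  from butt -110 y [-21.9  22.3] mid 0.2 z 27.1
  from butt -100 y [-21.8  22.3] mid 0.22 z 27.0
  from butt -90 y [-21.3  22. ] mid 0.32 z 27.0
  from butt -80 y [-20.7  21.4] mid 0.37 z 26.3
  from butt -70 y [-8.1  8.5] mid 0.2 z 16.9
  from butt -60 y [-9.   9.8] mid 0.36 z 22.9
  from butt -50 y [-9.7 10.3] mid 0.29 z 23.8
  from butt -40 y [-9.6 10.3] mid 0.33 z 23.8
  from butt -30 y [-9.6 10.3] mid 0.34 z 23.8
  from butt -20 y [-9.6 10.4] mid 0.42 z 23.8
  from butt -10 y [-9.6 10.4] mid 0.42 z 23.7
plate z 8.726726541959152 y edges by x: [(-90, [-47.9, 49.3]), (-60, [-48.1, 49.1])] x [-104.9  -32.1]
roller x [-58.5 -49.1 -37.2] z [21.2 22.4 23.5] 140
```

View pics/s3.png

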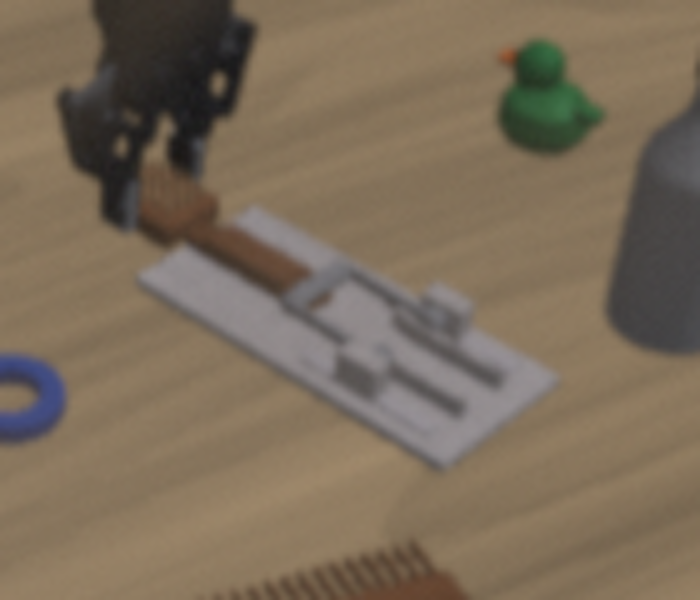

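The scene crop shows the roller (315,290) riding on the slope of the butt, so the extra force was friction from pressing down. With the brush lifted slightly the load is only 3 N. I'll continue with small steps.

Request:
step_arm(
  plan="0 0 0 1 0.2 0 160;0 0 0 1.9 0.5 0 160;0 0 0 2.9 0.7 0 160;0 0 0 3.9 1 0 160;0 0 0 3.9 1 0 160",
)

```text
clock: 11.85
eef_pos: [512.7, 153.9, -0.6]
tcp_rot: [-3.142, -0.0, 0.246]
contact_force: [-1.4, 0.4, -4.4]
opening: 0.526
grasp_force: 41.3
```

Request:
step_arm(
  plan="0 0 0 1 0.2 0 160;0 0 0 1.9 0.5 0 160;0 0 0 2.9 0.7 0 160;0 0 0 3.9 1 0 160;0 0 0 3.9 1 0 160",
)

```text
clock: 12.35
eef_pos: [516.6, 154.9, -0.6]
tcp_rot: [-3.142, -0.0, 0.246]
contact_force: [-2.6, 0.2, -4.3]
opening: 0.524
grasp_force: 41.3
```

Request:
step_arm(
  plan="0 0 0 1.5 0.4 -0.2 160;0 0 0 2.9 0.7 -0.3 160;0 0 0 4.4 1.1 -0.3 160;0 0 0 5.8 1.5 -0.3 160;0 0 0 7.3 1.8 -0.3 160;0 0 0 8.7 2.2 -0.3 160;0 0 0 8.7 2.2 -0.3 160",
)

```text
clock: 13.05
eef_pos: [526.1, 157.3, -0.7]
tcp_rot: [-3.142, -0.002, 0.246]
contact_force: [1.1, 0.3, -3.3]
opening: 0.529
grasp_force: 41.4
```

Request:
step_arm(
  plan="0 0 0 1.5 0.4 0 160;0 0 0 2.9 0.7 0 160;0 0 0 4.4 1.1 0 160;0 0 0 5.8 1.5 0 160;0 0 0 7.3 1.8 0 160;0 0 0 8.7 2.2 0 160;0 0 0 8.7 2.2 0 160",
)

```text
clock: 13.75
eef_pos: [534.2, 159.4, -0.9]
tcp_rot: [3.142, -0.001, 0.246]
contact_force: [0.5, 0.4, -3.8]
opening: 0.524
grasp_force: 41.4
```

```bash
python3 bail.py
```

```text
13.75 [534.2 159.4  -0.9] head dock [-107.4   -0.2] F along [0.6 0.3] Fz -3.8
scene roller x [-36.  -14.5   1.7] z [20.3 30.6 35.7] 85
wrist roller x [-25.1 -20.8 -15.8] z [31.9 34.7 36. ] 5331
```

Request:
step_arm(
  plan="0 0 0 1.9 0.5 0 160;0 0 0 3.9 1 0 160;0 0 0 5.8 1.5 0 160;0 0 0 7.8 2 0 160;0 0 0 9.7 2.5 0 160;0 0 0 11.6 2.9 0 160;0 0 0 13.6 3.4 0 160;0 0 0 15.5 3.9 0 160",
)

```text
clock: 14.65
eef_pos: [549.4, 163.2, -0.9]
tcp_rot: [3.142, -0.0, 0.246]
contact_force: [-1.2, -0.5, -5.4]
opening: 0.526
grasp_force: 41.4
```

Request:
step_arm(
  plan="0 0 0 1.9 0.5 0 160;0 0 0 3.9 1 0 160;0 0 0 5.8 1.5 0 160;0 0 0 7.8 2 0 160;0 0 0 9.7 2.5 0 160;0 0 0 11.6 2.9 0 160;0 0 0 13.6 3.4 0 160;0 0 0 13.6 3.4 0 160",
)

```text
clock: 15.45
eef_pos: [563.4, 166.7, -0.9]
tcp_rot: [3.142, -0.001, 0.246]
contact_force: [1.5, -0.3, -4.9]
opening: 0.524
grasp_force: 41.5
```

```bash
python3 bail.py; python3 meas2.py
```

```text
15.45 [563.4 166.7  -0.9] head dock [-77.3  -0.3] F along [ 1.4 -0.7] Fz -4.9
scene roller x [-29.3 -13.8  19. ] z [19.8 30.  35.1] 93
wrist roller x [-24.  -18.9 -14.1] z [30.3 34.7 36.1] 4517
15.55 [563.2 166.6  -0.9] [-3.142e+00 -1.000e-03  2.460e-01] [ 1.2 -0.5 -4.8] 41.5 tcp dock [-83.5  -0.3]
brush dock x -102.8 -26.9
  from butt -80 y [-21.3  21.7] mid 0.21 z 27.0
  from butt -70 y [-21.7  22.2] mid 0.24 z 27.2
  from butt -60 y [-22.1  21.9] mid -0.11 z 27.2
  from butt -50 y [-21.5  21.6] mid 0.08 z 27.2
  from butt -40 y [-20.8  21.2] mid 0.17 z 27.2
  from butt -30 y [-20.2  20.4] mid 0.1 z 25.8
  from butt -20 y [-8.1  8.3] mid 0.12 z 17.0
  from butt -10 y [-9.5 10.1] mid 0.27 z 23.6
plate z 8.814132078721627 y edges by x: [(-90, [-48.7, 50.1]), (-60, [-48.3, 49.5])] x [-90.9  24.2]
roller x [-25.  -19.    2.7] z [21.7 34.7 36.4] 4111
```

Request:
step_arm(
  plan="0 0 0 1.5 0.4 0 160;0 0 0 2.9 0.7 0 160;0 0 0 4.4 1.1 0 160;0 0 0 5.8 1.5 0 160;0 0 0 7.3 1.8 0 160;0 0 0 8.7 2.2 0 160;0 0 0 9.7 2.5 0 160;0 0 0 9.7 2.5 0 160",
)

```text
clock: 16.4
eef_pos: [572.8, 169.1, -0.9]
tcp_rot: [3.142, -0.0, 0.246]
contact_force: [0.4, -0.8, -5.1]
opening: 0.522
grasp_force: 41.5
```

```bash
cat >> bail.py <<'E'
# profile along the middle line, wrist
k=(np.abs(L[...,1])<7)&(z>5)&(z<50)
h=t[0]+6
print("profile rel head:",[(x,np.median(z[k&(np.abs(L[...,0]-h-x)<1)]).round(1)) for x in range(18,66,2) if (k&(np.abs(L[...,0]-h-x)<1)).sum()>3])
E
python3 bail.py
```

```text
16.4 [572.8 169.1  -0.9] head dock [-67.6  -0.3] F along [ 0.2 -0.9] Fz -5.1
scene roller x [-21.9 -13.2  19.6] z [19.8 30.9 35.5] 92
wrist roller x [-23.4 -17.4  24.8] z [20.6 34.4 36. ] 4959
profile rel head: [(18, np.float64(30.4)), (20, np.float64(28.4)), (22, np.float64(27.0)), (24, np.float64(26.7)), (26, np.float64(25.6)), (28, np.float64(18.7)), (30, np.float64(17.1)), (32, np.float64(17.0)), (34, np.float64(17.0)), (36, np.float64(17.0)), (38, np.float64(16.9)), (40, np.float64(16.9)), (42, np.float64(32.6)), (44, np.float64(34.3)), (46, np.float64(35.5)), (48, np.float64(35.8)), (50, np.float64(35.2)), (52, np.float64(34.0)), (54, np.float64(25.1)), (56, np.float64(24.0)), (58, np.float64(23.9)), (60, np.float64(24.0)), (62, np.float64(24.0)), (64, np.float64(23.9))]
```

Request:
step_arm(
  plan="0 0 0 1 0.2 0 160;0 0 0 1.9 0.5 0 160;0 0 0 2.9 0.7 0 160;0 0 0 3.9 1 0 160;0 0 0 4.8 1.2 0 160;0 0 0 5.8 1.5 0 160;0 0 0 6.8 1.7 0 160;0 0 0 7.8 2 0 160",
)

```text
clock: 17.3
eef_pos: [581.7, 171.5, -0.5]
tcp_rot: [-3.141, -0.003, 0.246]
contact_force: [5.4, -1.8, -4.7]
opening: 0.526
grasp_force: 41.6
```

```bash
python3 bail.py
```

```text
17.3 [ 5.817e+02  1.715e+02 -5.000e-01] head dock [-58.4  -0.1] F along [ 4.8 -3.1] Fz -4.7
scene roller x [-20.9 -13.3  14.9] z [21.5 28.2 32.3] 87
wrist roller x [-23.6 -17.4  24.9] z [20.7 28.4 30. ] 4254
profile rel head: [(18, np.float64(28.6)), (20, np.float64(30.7)), (22, np.float64(27.8)), (24, np.float64(27.7)), (26, np.float64(27.0)), (28, np.float64(22.6)), (30, np.float64(18.1)), (32, np.float64(26.7)), (34, np.float64(28.0)), (36, np.float64(29.3)), (38, np.float64(29.7)), (40, np.float64(29.5)), (42, np.float64(28.5)), (44, np.float64(25.4)), (46, np.float64(25.0)), (48, np.float64(25.1)), (50, np.float64(25.0)), (52, np.float64(25.1)), (54, np.float64(25.0)), (56, np.float64(25.1)), (58, np.float64(25.1)), (60, np.float64(25.1)), (62, np.float64(25.1)), (64, np.float64(25.1))]
```

Request:
step_arm(
  plan="0 0 0 0.7 0.2 -0.3 160;0 0 0 1.2 0.3 -0.6 160;0 0 0 1.2 0.3 -1 160;0 0 0 1.2 0.3 -1 160",
)

```text
clock: 17.8
eef_pos: [582.3, 171.6, -1.3]
tcp_rot: [-3.141, -0.001, 0.246]
contact_force: [3.7, -0.4, 3.7]
opening: 0.526
grasp_force: 42.5
```

```bash
python3 bail.py; python3 meas2.py
```

```text
17.8 [582.3 171.6  -1.3] head dock [-57.8  -0.1] F along [ 3.5 -1.3] Fz 3.7
scene roller x [-20.8 -13.9  17.2] z [19.7 25.2 28.9] 81
wrist roller x [-23.5 -17.5  24.9] z [20.7 27.1 28.8] 4262
profile rel head: [(18, np.float64(28.2)), (20, np.float64(28.0)), (22, np.float64(26.8)), (24, np.float64(26.5)), (26, np.float64(25.4)), (28, np.float64(18.7)), (30, np.float64(16.9)), (32, np.float64(25.6)), (34, np.float64(27.5)), (36, np.float64(28.4)), (38, np.float64(28.5)), (40, np.float64(28.1)), (42, np.float64(26.5)), (44, np.float64(23.3)), (46, np.float64(23.7)), (48, np.float64(23.8)), (50, np.float64(23.8)), (52, np.float64(23.8)), (54, np.float64(23.7)), (56, np.float64(23.8)), (58, np.float64(23.8)), (60, np.float64(23.7)), (62, np.float64(23.8)), (64, np.float64(23.7))]
17.9 [582.3 171.6  -1.3] [-3.141e+00 -2.000e-03  2.460e-01] [ 3.1 -0.9  5.5] 42.7 tcp dock [-63.8  -0.1]
brush dock x -82.0 -28.8
  from butt -60 y [-20.6  20.7] mid 0.01 z 26.6
  from butt -50 y [-21.6  22.1] mid 0.27 z 26.9
  from butt -40 y [-21.8  22.2] mid 0.18 z 26.8
  from butt -30 y [-21.5  22. ] mid 0.25 z 26.8
  from butt -20 y [-20.8  21.4] mid 0.29 z 26.8
  from butt -10 y [-20.   20.7] mid 0.35 z 26.1
plate z 8.843919753133179 y edges by x: [(-90, [-26.9, 27.9]), (-60, [-48.6, 49.6])] x [-104.1   40.5]
roller x [-24.6 -17.1  33.1] z [19.7 27.  29.1] 4070
```

The roller is down in the notch: its top is at 28.5 mm and the profile is consistent. The brush is on the plate and in line with it. I'll ease the pressure, let go and lift away.

Request:
step_arm(
  plan="0 0 0 0.5 0.1 0.4 160;0 0 0 0.5 0.1 0.4 110;0 0 0 0.5 0.1 0.4 90;0 0 0 0.5 0.1 0.4 60;0 0 0 0.5 0.1 0.4 60;0 0 0 0.5 0.1 0.4 60;0 0 0 0.5 0.1 5 60;0 0 0 0.5 0.1 10 60",
)

```text
clock: 18.75
eef_pos: [581.9, 171.4, 8.3]
tcp_rot: [-3.142, 0.0, 0.246]
contact_force: [0.1, -0.1, 0.7]
opening: 0.759
grasp_force: 0.0
```

Request:
step_arm(
  plan="0 0 0 0 0 10 60;0 0 0 0 0 25 60;0 0 0 0 0 45 60;0 0 0 -10 -5 70 60;0 0 0 -20 -5 100 60;0 0 0 -20 -5 120 60;0 0 0 -20 -5 120 60;0 0 0 -20 -5 120 60",
)

```text
clock: 19.55
eef_pos: [562.5, 166.6, 129.2]
tcp_rot: [-3.142, -0.002, 0.246]
contact_force: [0.6, 0.1, 0.3]
opening: 0.767
grasp_force: 0.0
```

```bash
sed -i 's/^h=t\[0\]+6/h=-57.5/; s/if n=="wrist": .*/pass/' bail.py; python3 bail.py; python3 meas2.py
python3 - <<'E'
from h import *
cv2.imwrite("pics/w9.png",np.load("w.npz")["p"][...,::-1])
E
```

```text
19.55 [562.5 166.6 129.2] head dock [-78.3  -0.2] F along [ 0.6 -0.1] Fz 0.3
scene roller x [-28.5 -14.4  23.1] z [20.1 24.6 29. ] 87
wrist roller x [-25.  -18.6  23.9] z [20.8 27.  28.8] 1222
profile rel head: [(18, np.float64(27.2)), (20, np.float64(27.5)), (22, np.float64(26.6)), (24, np.float64(26.4)), (26, np.float64(25.1)), (28, np.float64(17.5)), (30, np.float64(16.7)), (32, np.float64(25.8)), (34, np.float64(27.7)), (36, np.float64(28.5)), (38, np.float64(28.6)), (40, np.float64(27.7)), (42, np.float64(26.5)), (44, np.float64(23.6)), (46, np.float64(23.6)), (48, np.float64(24.0)), (50, np.float64(23.5)), (52, np.float64(23.6)), (54, np.float64(23.6)), (56, np.float64(23.8)), (58, np.float64(23.9)), (60, np.float64(23.8)), (62, np.float64(23.7)), (64, np.float64(23.7))]
19.65 [561.6 166.3 127.6] [3.142e+00 1.000e-03 2.460e-01] [-0.2  1.2  0.1] 0.0 tcp dock [-85.1  -0.2]
brush dock x -82.7 -27.2
  from butt -60 y [-20.1  20.7] mid 0.31 z 26.4
  from butt -50 y [-20.8  20.8] mid -0.04 z 26.7
  from butt -40 y [-20.6  21.1] mid 0.26 z 26.7
  from butt -30 y [-20.4  21. ] mid 0.28 z 26.7
  from butt -20 y [-20.8  20.7] mid -0.02 z 26.7
  from butt -10 y [-19.9  20.4] mid 0.23 z 26.1
plate z 8.751725715272585 y edges by x: [(-90, [-47.9, 49.1]), (-60, [-48.4, 49.8]), (60, [-49.2, 49.4])] x [-104.6   56.4]
roller x [-25.4 -17.7  32.3] z [18.7 26.8 29.2] 1227
```

View pics/w9.png

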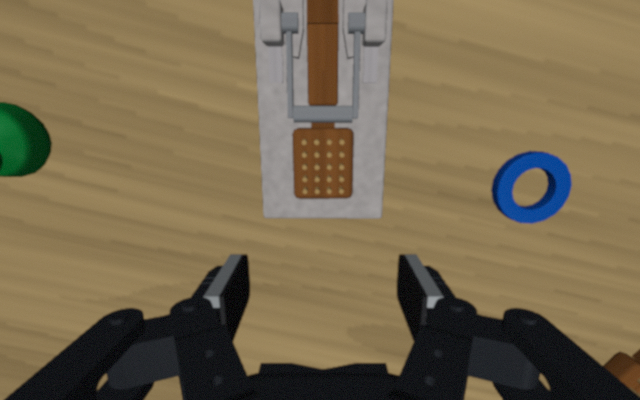

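The picture shows the brush lying flat and in line on the plate, head at (323,162). The roller (323,113) is down in the notch and the gripper is clear.

```bash
python3 -c "
from rig import r
print(r.sign_off())"
```

```text
the job is handed in; nothing more can be done
None
```

The small brown brush is in its holder, pins up and flat, with the bail's roller down in the neck notch and the gripper clear; the job was handed in at about 20 s, and sign-off returned no verdict.

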